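# Put the brush and scraper back in their foam trays

### The job

Tidy up the conservation bench: lay the dusting brush and the scraper back in the foam trays, each flat on the bottom of the cut-out that has its own shape and the same way round. Lower them in gently rather than dropping them, and leave the tape roll, the jar and the copper sheet where they are.

Things in the scene. Friction and masses are not known exactly. Their poses are not given: they have to be found in the camera images.
- brush: Flat dusting brush lying on the table, 175 long, 16 thick: pale wooden handle 110 x 22 x 16 (x -80 to +30), steel ferrule 56 wide (x 30 to 50), dark bristle block 54 wide and rigid (x 50 to 90). Origin on its underside, on its centre line, under the place to grip the handle (near its centre of mass); x points to the bristles, z up. About 80 g.
- brush_tip (a point): Middle of the brush's bristle end, at the height of its underside, 90 mm along +x from its origin.
- scraper: Scraper (stiff spatula) lying on the table, 200 long: dark wooden handle 110 x 20 x 16 (x -80 to +30), short steel neck, flat steel blade 40 wide and 3 thick (x 42 to 120, 6.5 to 9.5 above the underside of the handle). Origin on the underside of the handle, on its centre line, under the place to grip it (near its centre of mass); x points to the blade, z up. About 80 g.
- scraper_tip (a point): Middle of the scraper's blade end, at the height of the handle's underside, 120 mm along +x from its origin.
- brush_tray: Tray fixed to the table, 240 x 120 x 18 (x, y, z): white base 6 thick under 12 of firm dark foam, cut out down to the base in the brush's shape: handle channel 30 wide, wider and shorter head part 64 wide; about 4 of room all round. A grey-lined finger gap 58 long, also down to the base, crosses the whole width at the grip place. Origin under the tray's centre; x points to the wide end.
- brush_place (a point): Where the brush's origin belongs: on the white floor of the brush cut-out (6 above the table, 12 below the foam top), 5 mm towards -x from the tray's centre, in the middle of the width. x points along the cut-out to the wide end, where the bristles go, z up. Relative to it the cut-out runs x -84 to +94; handle channel x -84 to -32, finger gap x -32 to +26, head part x +26 to +94.
- brush_place_tip (a point): Where the brush's tip belongs, on the floor of the cut-out, 90 mm along x from brush_place.
- scraper_tray: Tray like the other and of the same size, fixed to the table, its cut-out shaped for the scraper: handle channel 28 wide and a longer blade part 48 wide; 4 mm of room all round. The finger gap is 58 long. Origin under the tray's centre; x points to the wide end.
- scraper_place (a point): Where the scraper's origin belongs: on the white floor of the scraper cut-out (6 above the table, 12 below the foam top), 20 mm towards -x from the tray's centre, in the middle of the width. x points along the cut-out to the wide end, where the blade goes, z up. Relative to it the cut-out runs x -84 to +124; handle channel x -84 to -32, finger gap x -32 to +26, blade part x +26 to +124.
- scraper_place_tip (a point): Where the scraper's tip belongs, on the floor of the cut-out, 120 mm along x from scraper_place.
- tape: Bystander: roll of blue tape lying flat, 100 across, 25 high; origin under its centre.
- jar: Bystander: amber jar, 60 across, 90 high; origin under its centre.
- copper_sheet: Bystander: loose copper sheet lying flat, 80 x 120 x 8; origin under its centre.
Mind the look-alikes: they are no part of the job. Leave any yellow look-alike of the scraper alone. What is shaped like the brush but turquoise is not meant.

How it is judged (in metres and radians):
At the end, for the whole second after the job is handed in: Brush and scraper lie at rest, flat in their own cut-outs, working end at the wide end: each origin within 12 mm (horizontally) of its place and under 4 mm above the floor there, each tip within 14 mm of its tip place and under 5 mm above the floor (horizontal distance between brush and brush_place below 0.012 m and horizontal distance between brush_tip and brush_place_tip below 0.014 m and z of brush in the frame of brush_place below 0.004 m and z of brush_tip in the frame of brush_place below 0.005 m and linear speed of each of brush, scraper below 0.02 m/s and horizontal distance between scraper and scraper_place below 0.012 m and horizontal distance between scraper_tip and scraper_place_tip below 0.014 m and z of scraper in the frame of scraper_place below 0.004 m and z of scraper_tip in the frame of scraper_place below 0.005 m); the robot touches nothing.
It fails at once if the tape roll is moved more than 20 mm (distance of tape from where it was at the start of the episode above 0.02 m).
It fails at once if the jar is moved more than 20 mm (distance of jar from where it was at the start of the episode above 0.02 m).
It fails at once if the copper sheet is moved more than 20 mm (distance of copper_sheet from where it was at the start of the episode above 0.02 m).
It fails at once if the brush is dropped or thrown: out of the fingers it moves faster than 0.8 m/s (a fall of more than about 30 mm) (contact force between brush and the fingers below 0.05 N and linear speed of brush above 0.8 m/s).
It fails at once if the scraper is dropped or thrown: out of the fingers it moves faster than 0.8 m/s (a fall of more than about 30 mm) (contact force between scraper and the fingers below 0.05 N and linear speed of scraper above 0.8 m/s).
It also fails if it takes over 64 s, if anything falls off the work surface, if the arm or the gripper's body presses on something with over 40 N, if the wrist force passes 120 N, or if a joint passes its speed limit or range.

### The arm

A 6-joint arm with a two-finger parallel gripper is mounted at the origin on the work surface. World frame = base frame: x ahead of the robot, y to its left, z up, the work surface at z = 0. Lengths are in mm, angles in rad, forces in N, time in s.
With the tool pointing down it reaches from about 275 to 775 mm from the base axis. Payload 14.6 kg.
Tool frame: the origin (TCP) lies midway between the tips of the shut fingers; the grasp point (between the pads) lies 19 mm behind it (ctrl.pinch_z is the distance from the TCP to the grasp point, in mm); z points along the fingers, y is the line along which they close (so a half turn about z gives the same grasp; the last joint's range is limited). The gripper opens to 85 mm and grips with 20 to 120 N. Pads are 22 mm wide; open, the fingers measure 114 mm over their backs; the gripper's body (76 mm by 85 mm) begins 54 mm behind the grasp point. The pads swing forward as they close: fully open they stand 13 mm farther back than shut.
Start: joints at [1.153, 0.263, -0.048, 1.259, 0, 1.415], TCP at [136.392, 506.977, 231.278] pointing down, gripper open.
Joint ranges: [-2.65, 2.65], [-0.89, 1.7], [-1.18, 1.37], [-2.13, 2.11], [-1.35, 1.29], [-3.14, 3.14]. Speed limits (rad/s): [1.89, 1.89, 2.57, 2.79, 3.14, 3.14].

### API

Orientations are given as a rotation vector (axis times angle).
In Python, from workcell import ctrl gives the robot as it stands.
- The arm moves only by the tool step_arm, never from a script. Its argument "deltas" is a list of rows, each an object of numbers: "x", "y", "z": the shift along the tool's x, y, z in mm; "ax", "ay", "az": the turn, a rotation vector about the tool's x, y, z in degrees; "gripper": the closure, from 0 (fully open) to 1 (shut). A call has 1 to 20 rows; each row is the pose to reach, as a shift and turn from the pose commanded when the call began, along the tool's axes at that moment; what a row does not reach only later rows make up. A row lasts 1/8 s, in which the tool goes at most 62.5 mm and 10.7 degrees, less where a joint would pass 70% of its speed; a pose out of reach is approached as far as the arm can. A call with a gripper value outside its range is refused whole. The fingers move at their own pace and stop on an object; "grip_force" is the grip in N (left out, the last holds). Time passes only in rows, so rows that repeat a pose let the fingers close. It gives the time, the measured TCP pose, the force, the opening and the grip force at its end, in the units of the state.
- ctrl.observe(): the state, without advancing time (a new reading comes with each control period).
- ctrl.capture(name): name is "scene" or "side" or "wrist"; returns a dict with "image" (420x560x3 uint8, red, green, blue), "K" (3x3 intrinsics, pixels), "camera_from_world" (4x4, takes a point from world to camera coordinates). Camera axes: x right, y up, looking along -z (the intrinsics and any distortion apply to the point x, -y, -z); pixel columns grow to the right and rows downward; lengths in mm; the calibration is good to about 2 mm. A picture is of the moment at which its call begins. There is no depth.
- ctrl.hand_in(): hands the job in; it is judged then, once.
The state is a dict: "time": time; "qpos": joint angles; "joint_vel": joint speeds; "joint_torque": joint torques, N m; "tcp_pos": TCP position; "eef_rot": TCP orientation; "contact_force": force on the tool from outside, world axes, zero at the start; "moment": the same for the moment, N m; "gripper_width": finger opening in mm; "finger_force": force on a finger pad.
Only numpy, scipy, OpenCV 4.12 (cv2) and the standard library are available. Lean on these libraries where they do the work, as an engineer would, in place of code of your own. Each camera call takes 0.05 s, during which the arm holds its last target. There are 200 camera calls.

## Working session

There is one attempt and no reset: what is moved stays moved. The work goes in short steps, Python scripts to look and compute and a tool call to move; the robot and the scene stay as the last step left them, time stands still between calls to the robot, and variables do not carry over. Pictures are saved under pics/ and viewed, at most 10 in all, crops included, and the job is handed in when it is done.

Besides the shell and the picture viewer there is one more tool, called after "Call:" as name(argument=value, ...), one argument or row to a line, values as JSON. step_arm: Moves the arm, as the interface text tells. Its arguments: {"type":"object","properties":{"deltas":{"type":"array"},"grip_force":{"type":"number"}},"required":["deltas"]}

```bash
mkdir -p pics
cat > h.py <<'E'
import numpy as np, cv2
from workcell import ctrl
from scipy.spatial.transform import Rotation as R
def cap(n,f=None):
    c=ctrl.capture(n)
    if f: cv2.imwrite('pics/'+f,c['image'][:,:,::-1])
    return c
def ray(c,u,v,z):
    T=np.array(c['camera_from_world']);K=np.array(c['K'])
    d=np.linalg.inv(K)@[u,v,1]; d=np.array([d[0],-d[1],-d[2]])
    o=-T[:3,:3].T@T[:3,3]; w=T[:3,:3].T@d
    return o+w*(z-o[2])/w[2]
def proj(c,p):
    T=np.array(c['camera_from_world']);K=np.array(c['K'])
    q=T[:3,:3]@p+T[:3,3]; q=K@[q[0],-q[1],-q[2]]; return q[:2]/q[2]
E
python3 - <<'E'
from h import *
a=cap('scene','scene.png');b=cap('side','side.png');c=cap('wrist','wrist.png')
for k in (a,b,c):
    T=np.array(k['camera_from_world']); print(-T[:3,:3].T@T[:3,3],[x for x in k if x not in('image',)])
s=ctrl.observe();print(s['tcp_pos'],s['eef_rot'],s['time'])
E
```

```text
[933.77471544 456.38255299 724.28859969] ['K', 'camera_from_world']
[ -12.78044516 -505.77314222  617.18338467] ['K', 'camera_from_world']
[ 72.16653991 523.82793703 373.34873368] ['K', 'camera_from_world']
[136.32763396 506.80244054 230.91093469] [-4.11706764e-01 -3.11425189e+00  1.25161044e-03] 0.15
```

View pics/scene.png

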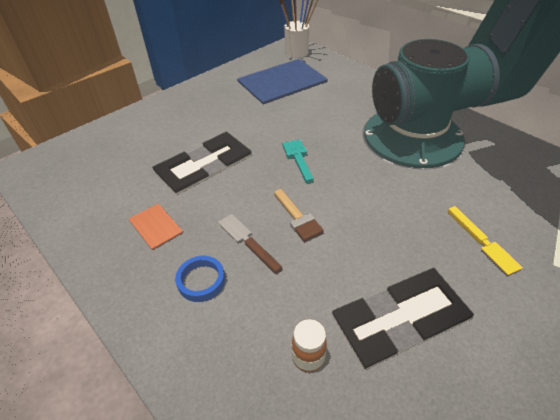

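View pics/side.png

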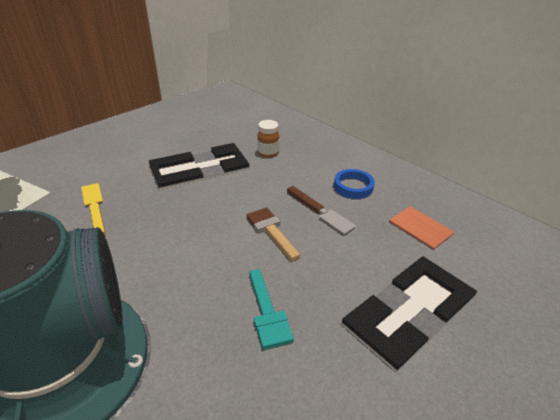

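The scene view shows the brush (275–322, 190–240), the scraper (220–280, 215–272), the brush tray at (155–250, 133–190) and the scraper tray at (333–472, 268–363). The side view shows the same items, so next I'll get coarse world poses from clicks in both views.

```bash
cat >> h.py <<'E'
def pts(m,c,z):
    v,u=np.nonzero(m); return np.array([ray(c,a,b,z)[:2] for a,b in zip(u,v)])
def blob(c,m,roi):
    k=np.zeros(m.shape,bool); x0,y0,x1,y1=roi; k[y0:y1,x0:x1]=m[y0:y1,x0:x1]
    n,l,s,_=cv2.connectedComponentsWithStats(k.astype(np.uint8)); i=1+np.argmax(s[1:,4]); return l==i
def rect(P):
    (cx,cy),(w,h),a=cv2.minAreaRect(P.astype(np.float32))
    if w<h: w,h,a=h,w,a+90
    return np.round([cx,cy,w,h,a],1)
def masks(c):
    hsv=cv2.cvtColor(c['image'],cv2.COLOR_RGB2HSV).astype(int);H,S,V=hsv[...,0],hsv[...,1],hsv[...,2]
    warm=(S>70)&((H<25)|(H>170))
    return dict(wood=warm&(V>=150),dark=warm&(V<150),white=(S<40)&(V>195),black=V<60,S=S,V=V)
E
python3 - <<'E'
from h import *
rois=dict(scene=dict(bh=(268,183,330,245),bb=(268,183,330,245),sh=(210,205,290,280),bt=(150,128,255,195),st=(328,262,478,368)),
 side=dict(bh=(240,200,305,265),bb=(240,200,305,265),sh=(280,180,360,240),bt=(338,252,480,368),st=(145,140,252,188)))
for n in ('scene','side'):
    c=cap(n);m=masks(c);r=rois[n]
    for k,mk,z in (('bh','wood',16),('bb','dark',16),('sh','dark',16),('bt','white',6),('st','white',6)):
        try: b=blob(c,m[mk],r[k]); print(n,k,b.sum(),rect(pts(b,c,z)))
        except Exception as e: print(n,k,e)
    for k in ('bt','st'):
        x0,y0,x1,y1=r[k]; b=np.zeros(m['black'].shape,bool); b[y0:y1,x0:x1]=m['black'][y0:y1,x0:x1]
        print(n,k,'outline',rect(pts(b,c,18)))
    x0,y0,x1,y1=r['sh']; print(m['S'][220:236:5,225:245:5] if n=='scene' else '')
    print('tape/jar/copper', [np.round(ray(c,*p,z)) for p,z in (([((200,278),25),((310,333),90),((155,226),8)]) if n=='scene' else ([((355,183),25),((268,126),90),((421,227),8)]))])
E
```

```text
scene bh 297 [457.4 -49.8 108.3  22.7  76.8]
scene bb 362 [482.   46.4  55.7  45.3 165.1]
scene sh 412 [603.8  23.8 111.4  21.2  86.4]
scene bt 479 [ 503.  -340.6  172.7   47.1  176.5]
scene st 1633 [502.5 316.4 203.6  44.6 162.2]
scene bt outline [ 511.7 -326.8  233.6  123.8  176.4]
scene st outline [508.8 319.2 240.6 118.5 161.4]
[[25 23 25 18]
 [23 22 23 25]
 [24 23 23 25]
 [18 19 23 25]]
tape/jar/copper [array([740., -14.,  25.]), array([690., 247.,  90.]), array([ 726., -218.,    8.])]
side bh 353 [453.  -51.4 110.   20.9  76.1]
side bb 257 [471.6  39.7  57.9  40.6 168.9]
side sh 339 [591.2  13.6 117.3  28.8  86.6]
side bt 1563 [ 507.2 -333.2  167.3   60.4  178.3]
side st 337 [505.6 318.9 201.5  32.  156.2]
side bt outline [ 498.7 -334.4  243.9  120.   176.3]
side st outline [499.4 306.8 238.5 131.  160.5]

tape/jar/copper [array([721., -36.,  25.]), array([680., 235.,  90.]), array([ 714., -228.,    8.])]
```

```bash
cat >> h.py <<'E'
def delta(p,az=None):
    """tool-frame shift to world TCP p, and az turn (deg) so tool x points at world azimuth az, tool down"""
    s=ctrl.observe();r=R.from_rotvec(s['eef_rot']);d=r.inv().apply(np.array(p)-s['tcp_pos'])
    o='shift %s'%np.round(d,1)
    if az is not None:
        t=np.radians(az);x=np.array([np.cos(t),np.sin(t),0]);z=np.array([0,0,-1.]);M=np.c_[x,np.cross(z,x),z]
        o+=' turn %s'%np.round(np.degrees((r.inv()*R.from_matrix(M)).as_rotvec()),2)
    print(o,'tcp',np.round(s['tcp_pos'],1),'t',s['time'],'q',np.round(s['qpos'],2))
E
python3 - <<'E'
from h import *
c=cap('wrist')
print([np.round(ray(c,*p,18)) for p in ((280,210),(0,0),(559,0),(0,419),(559,419))], proj(c,np.array([136,507,0])))
delta([504,315,260],161)
E
```

```text
[array([165., 498.,  18.]), array([-97., 301.,  18.]), array([ 38., 800.,  18.]), array([342.,  73.,  18.]), array([531., 775.,  18.])] [281.00411437 179.67863687]
shift [-404.9  -89.8  -28.8] turn [-0.02 -0.    3.94] tcp [136.4 506.9 231.1] t 0.3 q [ 1.15  0.26 -0.05  1.26 -0.    1.42]
```

Call:
step_arm(
  deltas=[
    {"x": -50,"y": -11,"z": -10,"az": 1},
    {"x": -100,"y": -22,"z": -20,"az": 2},
    {"x": -150,"y": -33,"z": -28,"az": 3},
    {"x": -200,"y": -45,"z": -28,"az": 4},
    {"x": -250,"y": -56,"z": -28,"az": 4},
    {"x": -300,"y": -67,"z": -28,"az": 4},
    {"x": -350,"y": -78,"z": -28,"az": 4},
    {"x": -405,"y": -90,"z": -28,"az": 4},
    {"x": -405,"y": -90,"z": -28,"az": 4},
    {"x": -405,"y": -90,"z": -28,"az": 4},
    {"x": -405,"y": -90,"z": -28,"az": 4},
  ],
)

```text
$.deltas[0]: bad value
```

Run:
```python
from h import *
c=cap('wrist','w1.png');m=masks(c)
u,v=proj(c,np.array([504,315,6.])).astype(int);roi=(max(u-160,0),max(v-160,0),u+160,v+160);print(u,v)
b=blob(c,m['white'],roi);P=pts(b,c,6);print(rect(P))
x0,y0,x1,y1=roi;k=np.zeros(b.shape,bool);k[y0:y1,x0:x1]=m['black'][y0:y1,x0:x1];print('outline',rect(pts(k,c,18)))
d=np.array([np.cos(np.radians(-19)),np.sin(np.radians(-19))]);q=P-P.mean(0);a=q@d;n=q@[-d[1],d[0]]
for t in range(-100,101,20):
    s=n[abs(a-t)<3]; print(t,len(s) and np.ptp(s).round(1),end=' ')
delta([598,-5,260],86.5)
```

```text
217 465Traceback (most recent call last):
  File "<stdin>", line 4, in <module>
  File "h.py", line 20, in blob
    n,l,s,_=cv2.connectedComponentsWithStats(k.astype(np.uint8)); i=1+np.argmax(s[1:,4]); return l==i
                                                                      ~~~~~~~~~^^^^^^^^^
    return _wrapfunc(a, 'argmax', axis=axis, out=out, **kwds)
    return bound(*args, **kwds)
ValueError: attempt to get argmax of an empty sequence
```

View pics/w1.png

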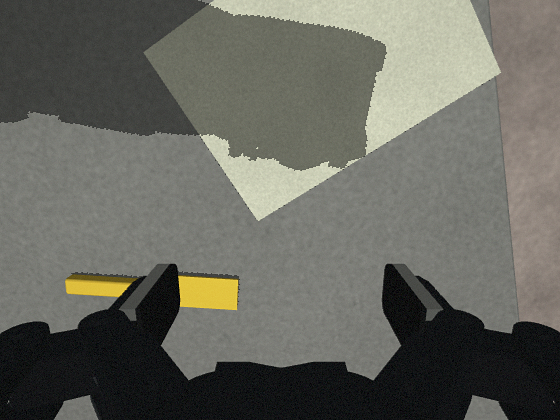

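The move was refused, so this picture is still from the start pose: gripper fingers below row 260, yellow look-alike at (65–240, 270–310). The camera sees towards tool +x, so I'll hover about 80 mm back from targets, and fill in all the keys.

Call:
step_arm(
  deltas=[
    {"x": -60,"y": -11,"z": -10,"ax": 0,"ay": 0,"az": 1,"gripper": 0},
    {"x": -120,"y": -22,"z": -20,"ax": 0,"ay": 0,"az": 2,"gripper": 0},
    {"x": -180,"y": -33,"z": -28,"ax": 0,"ay": 0,"az": 3,"gripper": 0},
    {"x": -240,"y": -45,"z": -28,"ax": 0,"ay": 0,"az": 4,"gripper": 0},
    {"x": -300,"y": -56,"z": -28,"ax": 0,"ay": 0,"az": 4,"gripper": 0},
    {"x": -360,"y": -67,"z": -28,"ax": 0,"ay": 0,"az": 4,"gripper": 0},
    {"x": -420,"y": -78,"z": -28,"ax": 0,"ay": 0,"az": 4,"gripper": 0},
    {"x": -485,"y": -90,"z": -28,"ax": 0,"ay": 0,"az": 4,"gripper": 0},
    {"x": -485,"y": -90,"z": -28,"ax": 0,"ay": 0,"az": 4,"gripper": 0},
    {"x": -485,"y": -90,"z": -28,"ax": 0,"ay": 0,"az": 4,"gripper": 0},
    {"x": -485,"y": -90,"z": -28,"ax": 0,"ay": 0,"az": 4,"gripper": 0},
  ],
)

```text
time: 1.72
tcp_pos: [580.4, 294.8, 259.7]
eef_rot: [0.518, 3.098, 0.0]
contact_force: [0.2, 0.4, 0.1]
gripper_width: 85.3
finger_force: 0.0
```

```bash
cat > tray.py <<'E'
from h import *
import sys
def tray(f,cx,cy,ang):
    c=cap('wrist',f);m=masks(c)
    u,v=proj(c,np.array([cx,cy,6.])).astype(int);x0,y0,x1,y1=roi=(max(u-180,0),max(v-150,0),u+180,min(v+150,270));print(u,v)
    b=blob(c,m['white'],roi);P=pts(b,c,6);print('white',rect(P))
    k=np.zeros(b.shape,bool);k[y0:y1,x0:x1]=(m['V']<70)[y0:y1,x0:x1];k=blob(c,k|0>0,roi) if 0 else k
    Q=pts(k,c,18);Q=Q[np.hypot(*(Q-[cx,cy]).T)<150];print('outline',rect(Q))
    t=np.radians(ang);d=np.array([np.cos(t),np.sin(t)]);q=P-[cx,cy];a=q@d;n=q@[-d[1],d[0]]
    for t in range(-120,121,20):
        s=n[abs(a-t)<3]; print(t,(s.min().round(1),s.max().round(1)) if len(s) else '-',end=' ')
    print('along',a.min(),a.max())
E
python3 - <<'E'
from tray import *
tray('w2.png',504,315,-19)
delta([592,-75,260],86.5)
E
```

```text
275 106
white [577.4 290.5  54.3  27.4 161. ]
outline [513.9 311.5 226.2 223.5  71. ]
-120 - -100 - -80 - -60 - -40 - -20 - 0 - 20 - 40 - 60 (np.float64(-12.5), np.float64(14.2)) 80 (np.float64(-12.8), np.float64(14.3)) 100 (np.float64(-13.0), np.float64(14.4)) 120 - along 50.21486512239724 104.55371238799225
shift [-1.313e+02 -3.459e+02 -3.000e-01] turn [ 2.000e-02 -0.000e+00  7.452e+01] tcp [580.3 294.9 259.8] t 1.775 q [0.34 0.49 0.38 1.46 0.   0.68]
```

View pics/w2.png

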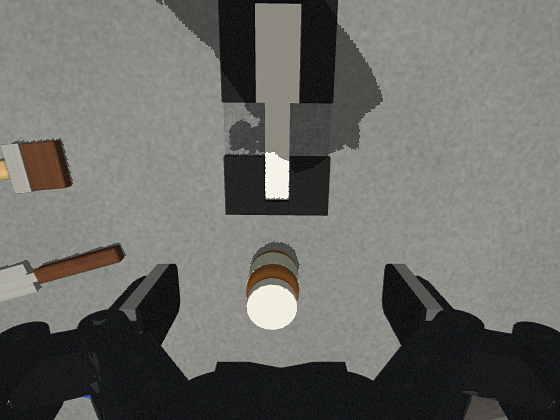

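The wide end is at the top of the image, (256–299, row 3), and the narrow end is at row 199, cols 265–289. So the wide end points to azimuth ≈161° and the scraper must be picked with tool x along its blade direction.

Run:
```python
from h import *
im=cv2.imread('pics/w2.png');c=cap('wrist')
def edges(r): # column transitions at row r
    g=im[r-1:r+2,215:345].mean((0,2));d=np.diff(g); return [(215.5+i,int(d[i])) for i in np.argsort(-abs(d))[:6]]
for r in (20,60,90,115,140,170,190): print(r,edges(r))
for col in (272,282):
    g=im[:,col-1:col+2].mean((1,2))[:215];d=np.diff(g);print(col,[(i+.5,int(d[i])) for i in np.argsort(-abs(d))[:6]])
A=ray(c,277,199.5,6);B=ray(c,277.5,3,6);print(A,B,np.linalg.norm(A-B),np.degrees(np.arctan2(*(B-A)[1::-1])))
```

```text
20 [(np.float64(254.5), 130), (np.float64(336.5), 122), (np.float64(300.5), -106), (np.float64(218.5), -41), (np.float64(301.5), -22), (np.float64(335.5), -12)]
60 [(np.float64(299.5), -103), (np.float64(219.5), -71), (np.float64(255.5), 64), (np.float64(254.5), 58), (np.float64(334.5), 45), (np.float64(218.5), -35)]
90 [(np.float64(255.5), 100), (np.float64(220.5), -79), (np.float64(298.5), -67), (np.float64(299.5), -52), (np.float64(333.5), 47), (np.float64(221.5), -29)]
115 [(np.float64(264.5), 78), (np.float64(289.5), -72), (np.float64(252.5), -49), (np.float64(250.5), 26), (np.float64(251.5), -19), (np.float64(223.5), -18)]
140 [(np.float64(264.5), 70), (np.float64(229.5), -47), (np.float64(289.5), -36), (np.float64(288.5), -31), (np.float64(257.5), -21), (np.float64(255.5), 21)]
170 [(np.float64(264.5), 243), (np.float64(288.5), -146), (np.float64(329.5), 108), (np.float64(223.5), -98), (np.float64(289.5), -43), (np.float64(287.5), -26)]
190 [(np.float64(264.5), 192), (np.float64(288.5), -126), (np.float64(328.5), 111), (np.float64(224.5), -71), (np.float64(287.5), -63), (np.float64(265.5), 34)]
272 [(np.float64(151.5), 123), (np.float64(197.5), -107), (np.float64(2.5), 67), (np.float64(199.5), -67), (np.float64(198.5), -65), (np.float64(3.5), 63)]
282 [(np.float64(197.5), -110), (np.float64(199.5), -88), (np.float64(158.5), 75), (np.float64(3.5), 65), (np.float64(2.5), 63), (np.float64(157.5), 42)]
[605.06364813 281.61775367   6.        ] [408.34754006 350.61033577   6.        ] 208.46391428333706 160.6731310071474
```

```bash
python3 -c "
from h import *
delta([603,75,250],-93.5)"
```

```text
shift [ -92.9 -200.6    9.8] turn [-0.0000e+00  3.0000e-02 -1.0548e+02] tcp [580.4 294.9 259.8] t 1.825 q [0.34 0.49 0.38 1.46 0.   0.68]
```

Call:
step_arm(
  deltas=[
    {"x": -9,"y": -20,"z": 1,"ax": 0,"ay": 0,"az": -10,"gripper": 0},
    {"x": -18,"y": -40,"z": 2,"ax": 0,"ay": 0,"az": -20,"gripper": 0},
    {"x": -28,"y": -60,"z": 3,"ax": 0,"ay": 0,"az": -30,"gripper": 0},
    {"x": -37,"y": -80,"z": 4,"ax": 0,"ay": 0,"az": -40,"gripper": 0},
    {"x": -46,"y": -100,"z": 5,"ax": 0,"ay": 0,"az": -50,"gripper": 0},
    {"x": -55,"y": -120,"z": 6,"ax": 0,"ay": 0,"az": -60,"gripper": 0},
    {"x": -65,"y": -140,"z": 7,"ax": 0,"ay": 0,"az": -70,"gripper": 0},
    {"x": -74,"y": -160,"z": 8,"ax": 0,"ay": 0,"az": -80,"gripper": 0},
    {"x": -84,"y": -180,"z": 9,"ax": 0,"ay": 0,"az": -90,"gripper": 0},
    {"x": -93,"y": -200,"z": 10,"ax": 0,"ay": 0,"az": -98,"gripper": 0},
    {"x": -93,"y": -200,"z": 10,"ax": 0,"ay": 0,"az": -105.5,"gripper": 0},
    {"x": -93,"y": -200,"z": 10,"ax": 0,"ay": 0,"az": -105.5,"gripper": 0},
    {"x": -93,"y": -200,"z": 10,"ax": 0,"ay": 0,"az": -105.5,"gripper": 0},
  ],
)

```text
time: 3.45
tcp_pos: [603.7, 75.2, 249.5]
eef_rot: [-2.149, 2.291, -0.0]
contact_force: [-0.6, 0.4, -0.5]
gripper_width: 85.7
finger_force: 0.0
```

Run:
```python
from h import *
c=cap('wrist','w3.png');m=masks(c)
u,v=proj(c,np.array([600,20,16.])).astype(int);print(u,v)
b=blob(c,m['dark'],(u-90,max(v-130,0),u+90,min(v+130,419)));print('handle',b.sum(),rect(pts(b,c,16)))
print(proj(c,np.array([600,-5,16.])),proj(c,np.array([461,-26,16.])))
delta([598,-5,260],-93.5)
```

```text
281 129
handle 1859 [601.8  20.2 108.5  19.7  86.9]
[279.95625226 105.37115109] [413.16579925  74.92152152]
shift [ 80.4   0.6 -10.6] turn [-0.01  0.   -0.15] tcp [603.8  75.2 249.5] t 3.5 q [-0.01  0.41  0.22  1.38  0.   -1.52]
```

View pics/w3.png

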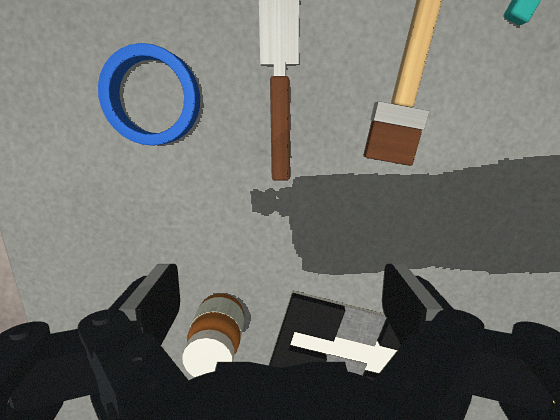

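The handle's end is at (280, 178), its neck at (280, 76) and the blade is above it. The tape is clear on the left and the brush lies right at (395, 130). I'm descending to grip the scraper.

Call:
step_arm(
  deltas=[
    {"x": 40,"y": -0.7,"z": 40,"ax": 0,"ay": 0,"az": -0.5,"gripper": 0},
    {"x": 80,"y": -1.4,"z": 80,"ax": 0,"ay": 0,"az": -0.5,"gripper": 0},
    {"x": 80,"y": -1.4,"z": 125,"ax": 0,"ay": 0,"az": -0.5,"gripper": 0},
    {"x": 80,"y": -1.4,"z": 170,"ax": 0,"ay": 0,"az": -0.5,"gripper": 0},
    {"x": 80,"y": -1.4,"z": 210,"ax": 0,"ay": 0,"az": -0.5,"gripper": 0},
    {"x": 80,"y": -1.4,"z": 235,"ax": 0,"ay": 0,"az": -0.5,"gripper": 0},
    {"x": 80,"y": -1.4,"z": 246,"ax": 0,"ay": 0,"az": -0.5,"gripper": 0},
    {"x": 80,"y": -1.4,"z": 246,"ax": 0,"ay": 0,"az": -0.5,"gripper": 0},
    {"x": 80,"y": -1.4,"z": 246,"ax": 0,"ay": 0,"az": -0.5,"gripper": 1},
    {"x": 80,"y": -1.4,"z": 246,"ax": 0,"ay": 0,"az": -0.5,"gripper": 1},
    {"x": 80,"y": -1.4,"z": 246,"ax": 0,"ay": 0,"az": -0.5,"gripper": 1},
    {"x": 80,"y": -1.4,"z": 246,"ax": 0,"ay": 0,"az": -0.5,"gripper": 1},
    {"x": 80,"y": -1.4,"z": 246,"ax": 0,"ay": 0,"az": -0.5,"gripper": 1},
    {"x": 80,"y": -1.4,"z": 246,"ax": 0,"ay": 0,"az": -0.5,"gripper": 1},
    {"x": 80,"y": -1.4,"z": 246,"ax": 0,"ay": 0,"az": -0.5,"gripper": 1},
    {"x": 80,"y": -1.4,"z": 246,"ax": 0,"ay": 0,"az": -0.5,"gripper": 1},
  ],
  grip_force=50,
)

```text
time: 5.5
tcp_pos: [600.6, -5.3, 3.8]
eef_rot: [-2.161, 2.28, -0.001]
contact_force: [-1.0, -0.2, 5.6]
gripper_width: 18.4
finger_force: 49.5
```

Call:
step_arm(
  deltas=[
    {"x": 0,"y": 0,"z": -20,"ax": 0,"ay": 0,"az": 0,"gripper": 1},
    {"x": 0,"y": 0,"z": -60,"ax": 0,"ay": 0,"az": 0,"gripper": 1},
    {"x": 0,"y": 0,"z": -105,"ax": 0,"ay": 0,"az": 0,"gripper": 1},
    {"x": 0,"y": 0,"z": -146,"ax": 0,"ay": 0,"az": 0,"gripper": 1},
    {"x": -24,"y": 7,"z": -146,"ax": 0,"ay": 0,"az": 8,"gripper": 1},
    {"x": -48,"y": 14,"z": -146,"ax": 0,"ay": 0,"az": 16,"gripper": 1},
    {"x": -72,"y": 21,"z": -146,"ax": 0,"ay": 0,"az": 25,"gripper": 1},
    {"x": -96,"y": 28,"z": -146,"ax": 0,"ay": 0,"az": 33,"gripper": 1},
    {"x": -120,"y": 35,"z": -146,"ax": 0,"ay": 0,"az": 41,"gripper": 1},
    {"x": -144,"y": 42,"z": -146,"ax": 0,"ay": 0,"az": 49,"gripper": 1},
    {"x": -168,"y": 50,"z": -146,"ax": 0,"ay": 0,"az": 57,"gripper": 1},
    {"x": -192,"y": 57,"z": -146,"ax": 0,"ay": 0,"az": 66,"gripper": 1},
    {"x": -216,"y": 64,"z": -146,"ax": 0,"ay": 0,"az": 74,"gripper": 1},
    {"x": -240,"y": 71,"z": -146,"ax": 0,"ay": 0,"az": 82,"gripper": 1},
    {"x": -264,"y": 78,"z": -146,"ax": 0,"ay": 0,"az": 90,"gripper": 1},
    {"x": -288,"y": 85,"z": -146,"ax": 0,"ay": 0,"az": 98,"gripper": 1},
    {"x": -310,"y": 92,"z": -146,"ax": 0,"ay": 0,"az": 106.2,"gripper": 1},
    {"x": -310,"y": 92,"z": -146,"ax": 0,"ay": 0,"az": 106.2,"gripper": 1},
    {"x": -310,"y": 92,"z": -146,"ax": 0,"ay": 0,"az": 106.2,"gripper": 1},
  ],
)

```text
time: 7.88
tcp_pos: [525.1, 308.7, 149.2]
eef_rot: [-0.522, -3.098, 0.0]
contact_force: [0.3, -0.3, -2.7]
gripper_width: 18.7
finger_force: 49.2
```

Run:
```python
from h import *
c=cap('wrist','w4.png')
delta([525.8,309.4,30],160.7)
z=150
for n,p in (('place',[525.8,309.4,6]),('ptip',[412.5,349,6])): print(n,proj(c,np.array(p)))
s=ctrl.observe();r=R.from_rotvec(s['eef_rot'])
print('expected held tip', proj(c,s['tcp_pos']+r.apply([120,0,-6])),s['finger_force'],s['contact_force'],s['moment'])
```

```text
shift [ -0.3   1.1 119.3] turn [-0.02 -0.    0.13] tcp [525.2 308.5 149.3] t 7.925 q [ 0.4   0.44 -0.    1.13 -0.    0.73]
place [281.94396436 198.41207884]
ptip [282.36946391  46.03776094]
expected held tip [280.97746227 -42.95602403] 49.15141403675079 [ 0.64088718  0.05686085 -1.31286464] [-0.03402297  0.02585977  0.00914624]
```

View pics/w4.png

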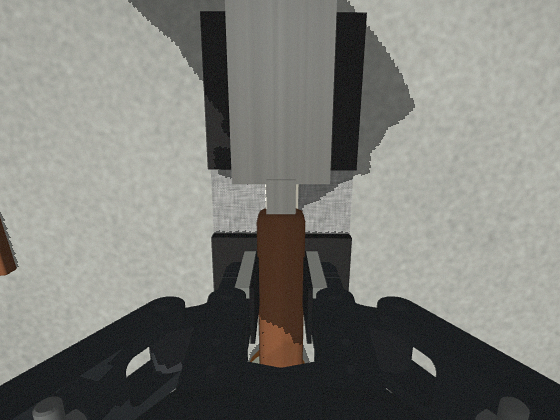

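The scraper is held straight, with the blade at cols 226–335 centred over the tray's cut-out and the handle front at row 209. I'm lowering it gently.

Call:
step_arm(
  deltas=[
    {"x": 0,"y": 1,"z": 40,"ax": 0,"ay": 0,"az": 0.1,"gripper": 1},
    {"x": 0,"y": 1,"z": 80,"ax": 0,"ay": 0,"az": 0.1,"gripper": 1},
    {"x": 0,"y": 1,"z": 105,"ax": 0,"ay": 0,"az": 0.1,"gripper": 1},
    {"x": 0,"y": 1,"z": 118,"ax": 0,"ay": 0,"az": 0.1,"gripper": 1},
    {"x": 0,"y": 1,"z": 124,"ax": 0,"ay": 0,"az": 0.1,"gripper": 1},
    {"x": 0,"y": 1,"z": 129,"ax": 0,"ay": 0,"az": 0.1,"gripper": 1},
    {"x": 0,"y": 1,"z": 134,"ax": 0,"ay": 0,"az": 0.1,"gripper": 1},
    {"x": 0,"y": 1,"z": 137,"ax": 0,"ay": 0,"az": 0.1,"gripper": 1},
    {"x": 0,"y": 1,"z": 139,"ax": 0,"ay": 0,"az": 0.1,"gripper": 1},
    {"x": 0,"y": 1,"z": 139,"ax": 0,"ay": 0,"az": 0.1,"gripper": 1},
    {"x": 0,"y": 1,"z": 139,"ax": 0,"ay": 0,"az": 0.1,"gripper": 1},
  ],
)

```text
time: 9.3
tcp_pos: [525.5, 310.2, 10.4]
eef_rot: [0.528, 3.097, 0.0]
contact_force: [-0.5, 0.8, -1.0]
gripper_width: 18.5
finger_force: 49.2
```

Call:
step_arm(
  deltas=[
    {"x": 0,"y": 0,"z": 1,"ax": 0,"ay": 0,"az": 0,"gripper": 1},
    {"x": 0,"y": 0,"z": 1,"ax": 0,"ay": 0,"az": 0,"gripper": 1},
    {"x": 0,"y": 0,"z": 1,"ax": 0,"ay": 0,"az": 0,"gripper": 0.6},
    {"x": 0,"y": 0,"z": 1,"ax": 0,"ay": 0,"az": 0,"gripper": 0},
    {"x": 0,"y": 0,"z": 1,"ax": 0,"ay": 0,"az": 0,"gripper": 0},
    {"x": 0,"y": 0,"z": 1,"ax": 0,"ay": 0,"az": 0,"gripper": 0},
    {"x": 0,"y": 0,"z": 1,"ax": 0,"ay": 0,"az": 0,"gripper": 0},
    {"x": 0,"y": 0,"z": -20,"ax": 0,"ay": 0,"az": 0,"gripper": 0},
    {"x": 0,"y": 0,"z": -60,"ax": 0,"ay": 0,"az": 0,"gripper": 0},
    {"x": 0,"y": 0,"z": -110,"ax": 0,"ay": 0,"az": 0,"gripper": 0},
    {"x": -20,"y": 0,"z": -160,"ax": 0,"ay": 0,"az": 0,"gripper": 0},
    {"x": -50,"y": 0,"z": -205,"ax": 0,"ay": 0,"az": 0,"gripper": 0},
    {"x": -50,"y": 0,"z": -250,"ax": 0,"ay": 0,"az": 0,"gripper": 0},
    {"x": -50,"y": 0,"z": -250,"ax": 0,"ay": 0,"az": 0,"gripper": 0},
    {"x": -50,"y": 0,"z": -250,"ax": 0,"ay": 0,"az": 0,"gripper": 0},
  ],
)

```text
time: 11.18
tcp_pos: [572.4, 293.6, 259.6]
eef_rot: [-0.528, -3.096, 0.0]
contact_force: [-0.3, -0.5, -0.3]
gripper_width: 85.5
finger_force: 0.0
```

Run:
```python
from h import *
c=cap('wrist','w5.png');m=masks(c)
u,v=proj(c,np.array([549,301,16.])).astype(int);print(u,v)
b=blob(c,m['dark'],(u-60,max(v-130,0),u+60,min(v+130,300)));r=rect(pts(b,c,22));print('handle',b.sum(),r,'want center',525.8+25*.9437,309.4-25*.3306,160.7)
s=cap('scene');mm=masks(s)
# brush from scene view
delta([461,-26,250],-103.5)
delta([505,-331,250],-3.6)
```

```text
280 156
handle 1708 [550.4 300.9 109.2  18.6 161. ] want center 549.3924999999999 301.135 160.7
shift [  -1.1 -338.2    9.5] turn [ 2.000e-02 -1.200e-01 -9.585e+01] tcp [572.  293.5 259.1] t 11.275 q [0.35 0.47 0.36 1.46 0.   0.69]
shift [-143.7 -611.4    9.6] turn [-1.4000e-01  8.0000e-02  1.6425e+02] tcp [572.  293.5 259.1] t 11.275 q [0.35 0.47 0.36 1.46 0.   0.69]
```

View pics/w5.png

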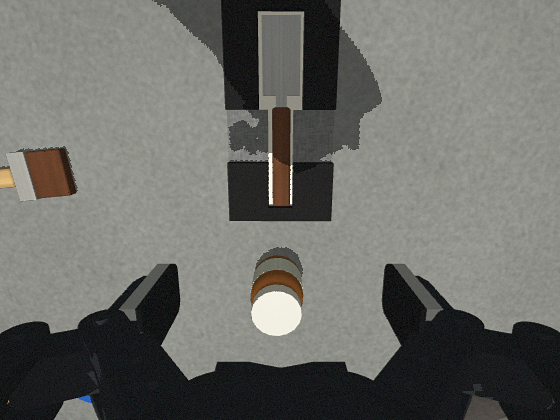

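The scraper lies in its cut-out: blade at (263–302, 12–105), handle at (272–290, 107–206), centre within 1 mm of target. On to the brush, with tool x towards its handle end.

Call:
step_arm(
  deltas=[
    {"x": 0,"y": -28,"z": 1,"ax": 0,"ay": 0,"az": -10,"gripper": 0},
    {"x": 1,"y": -56,"z": 2,"ax": 0,"ay": 0,"az": -20,"gripper": 0},
    {"x": 1,"y": -84,"z": 3,"ax": 0,"ay": 0,"az": -30,"gripper": 0},
    {"x": 2,"y": -112,"z": 4,"ax": 0,"ay": 0,"az": -40,"gripper": 0},
    {"x": 2,"y": -140,"z": 5,"ax": 0,"ay": 0,"az": -50,"gripper": 0},
    {"x": 3,"y": -168,"z": 6,"ax": 0,"ay": 0,"az": -60,"gripper": 0},
    {"x": 3,"y": -196,"z": 7,"ax": 0,"ay": 0,"az": -70,"gripper": 0},
    {"x": 4,"y": -224,"z": 8,"ax": 0,"ay": 0,"az": -80,"gripper": 0},
    {"x": 5,"y": -252,"z": 9,"ax": 0,"ay": 0,"az": -90,"gripper": 0},
    {"x": 5,"y": -279,"z": 10,"ax": 0,"ay": 0,"az": -96,"gripper": 0},
    {"x": 5,"y": -279,"z": 10,"ax": 0,"ay": 0,"az": -96,"gripper": 0},
    {"x": 5,"y": -279,"z": 10,"ax": 0,"ay": 0,"az": -96,"gripper": 0},
  ],
)

```text
time: 12.78
tcp_pos: [475.2, 32.3, 249.9]
eef_rot: [1.946, -2.466, -0.001]
contact_force: [1.0, -0.2, -0.4]
gripper_width: 85.4
finger_force: 0.0
```

Run:
```python
from h import *
c=cap('wrist','w6.png');m=masks(c)
u,v=proj(c,np.array([455,-50,16.])).astype(int);print(u,v)
roi=(u-100,0,u+100,270)
b=blob(c,m['wood'],roi);r=rect(pts(b,c,16));print('handle',b.sum(),r)
k=blob(c,m['dark'],roi);print('bristle',k.sum(),rect(pts(k,c,16)))
t=np.radians(r[4]);d=np.array([np.cos(t),np.sin(t)])
if d[1]<0: d=-d
o=r[:2]+25*d; az=np.degrees(np.arctan2(d[1],d[0]))-180; print('origin',o,az)
delta([*o,3],az)
```

```text
281 100
handle 2095 [456.4 -49.5 107.3  19.9  76.1]
bristle 1603 [479.   42.3  53.6  37.9 166.5]
origin [462.40570106 -25.23208796] -103.9
shift [ 59.2  -0.9 247. ] turn [0.03 0.01 0.5 ] tcp [475.3  32.5 250. ] t 12.825 q [-0.1   0.17 -0.12  1.28  0.   -1.44]
```

View pics/w6.png

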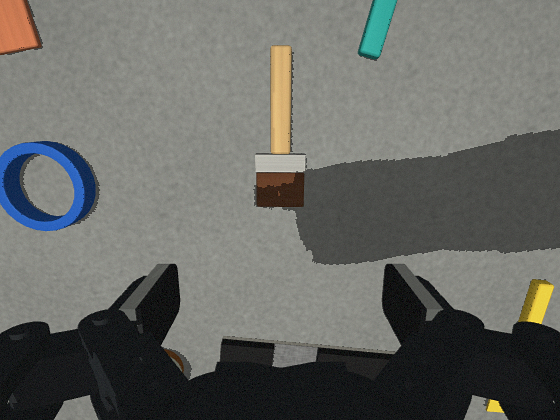

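The brush is clear: handle (271–292, 46–153), ferrule (255–306, 153–172), bristles below it, with the turquoise one well off at (375, 30). Gripping the brush.

Call:
step_arm(
  deltas=[
    {"x": 30,"y": -0.5,"z": 40,"ax": 0,"ay": 0,"az": 0.4,"gripper": 0},
    {"x": 59,"y": -0.8,"z": 80,"ax": 0,"ay": 0,"az": 0.4,"gripper": 0},
    {"x": 59,"y": -0.8,"z": 125,"ax": 0,"ay": 0,"az": 0.4,"gripper": 0},
    {"x": 59,"y": -0.8,"z": 170,"ax": 0,"ay": 0,"az": 0.4,"gripper": 0},
    {"x": 59,"y": -0.8,"z": 210,"ax": 0,"ay": 0,"az": 0.4,"gripper": 0},
    {"x": 59,"y": -0.8,"z": 235,"ax": 0,"ay": 0,"az": 0.4,"gripper": 0},
    {"x": 59,"y": -0.8,"z": 246,"ax": 0,"ay": 0,"az": 0.4,"gripper": 0},
    {"x": 59,"y": -0.8,"z": 246,"ax": 0,"ay": 0,"az": 0.4,"gripper": 0},
    {"x": 59,"y": -0.8,"z": 246,"ax": 0,"ay": 0,"az": 0.4,"gripper": 1},
    {"x": 59,"y": -0.8,"z": 246,"ax": 0,"ay": 0,"az": 0.4,"gripper": 1},
    {"x": 59,"y": -0.8,"z": 246,"ax": 0,"ay": 0,"az": 0.4,"gripper": 1},
    {"x": 59,"y": -0.8,"z": 246,"ax": 0,"ay": 0,"az": 0.4,"gripper": 1},
    {"x": 59,"y": -0.8,"z": 246,"ax": 0,"ay": 0,"az": 0.4,"gripper": 1},
    {"x": 59,"y": -0.8,"z": 246,"ax": 0,"ay": 0,"az": 0.4,"gripper": 1},
    {"x": 59,"y": -0.8,"z": 246,"ax": 0,"ay": 0,"az": 0.4,"gripper": 1},
    {"x": 59,"y": -0.8,"z": 246,"ax": 0,"ay": 0,"az": 0.4,"gripper": 1},
  ],
  grip_force=50,
)

```text
time: 14.82
tcp_pos: [462.7, -25.7, 4.8]
eef_rot: [-1.939, 2.471, -0.001]
contact_force: [-2.6, 0.9, 9.8]
gripper_width: 20.3
finger_force: 49.1
```

Run:
```python
from h import *
t=np.radians(176.4);d=np.array([np.cos(t),np.sin(t)])
delta([*(np.array([505,-331])-90*d),250],176.4)
```

```text
shift [ 270.6 -202.5 -245. ] turn [-3.000e-02  3.000e-02  7.984e+01] tcp [462.7 -25.7   4.8] t 14.825 q [-0.23  0.36 -0.61  0.61 -0.   -1.56]
```

Call:
step_arm(
  deltas=[
    {"x": 0,"y": 0,"z": -20,"ax": 0,"ay": 0,"az": 0,"gripper": 1},
    {"x": 0,"y": 0,"z": -60,"ax": 0,"ay": 0,"az": 0,"gripper": 1},
    {"x": 0,"y": 0,"z": -105,"ax": 0,"ay": 0,"az": 0,"gripper": 1},
    {"x": 20,"y": -19,"z": -150,"ax": 0,"ay": 0,"az": 8,"gripper": 1},
    {"x": 40,"y": -38,"z": -190,"ax": 0,"ay": 0,"az": 16,"gripper": 1},
    {"x": 60,"y": -57,"z": -220,"ax": 0,"ay": 0,"az": 24,"gripper": 1},
    {"x": 80,"y": -76,"z": -245,"ax": 0,"ay": 0,"az": 32,"gripper": 1},
    {"x": 100,"y": -95,"z": -245,"ax": 0,"ay": 0,"az": 40,"gripper": 1},
    {"x": 120,"y": -114,"z": -245,"ax": 0,"ay": 0,"az": 48,"gripper": 1},
    {"x": 140,"y": -133,"z": -245,"ax": 0,"ay": 0,"az": 56,"gripper": 1},
    {"x": 160,"y": -152,"z": -245,"ax": 0,"ay": 0,"az": 64,"gripper": 1},
    {"x": 182,"y": -171,"z": -245,"ax": 0,"ay": 0,"az": 72,"gripper": 1},
    {"x": 202,"y": -190,"z": -245,"ax": 0,"ay": 0,"az": 79.8,"gripper": 1},
    {"x": 202,"y": -190,"z": -245,"ax": 0,"ay": 0,"az": 79.8,"gripper": 1},
    {"x": 202,"y": -190,"z": -245,"ax": 0,"ay": 0,"az": 79.8,"gripper": 1},
  ],
)

```text
time: 16.7
tcp_pos: [598.7, -266.5, 249.2]
eef_rot: [-0.095, -3.14, -0.001]
contact_force: [1.5, 0.3, -0.5]
gripper_width: 20.5
finger_force: 49.6
```

Run:
```python
from h import *
c=cap('wrist','w7.png')
for p in ([505,-331,6],[400,-325,6],[590,-337,6]): print(proj(c,np.array(p,float)))
delta([511,-331,150],176.4)
```

```text
[215.68749143  95.67408477]
[209.92839029 -16.06166698]
[218.74753496 174.45744311]
shift [ 83.7 -69.9  99.4] turn [ 0.01 -0.01  0.15] tcp [ 598.7 -266.3  249.4] t 16.75 q [-0.54  0.5   0.37  1.44  0.   -0.48]
```

View pics/w7.png

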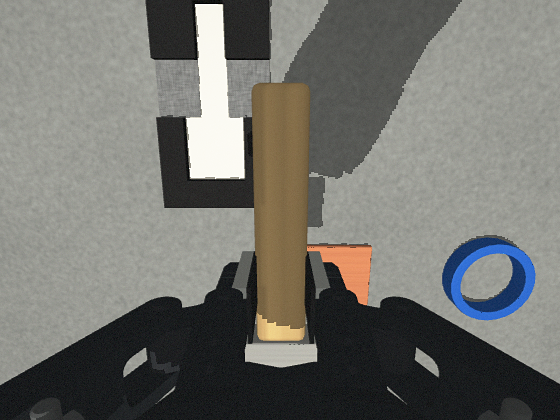

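The white floor runs from the narrow end (row 4, cols 196–222) to the wide end (row 179, cols 189–245). The wide end is towards tool −x, where the bristles are. Now I'll work out the place from its edges.

Run:
```python
from h import *
im=cv2.imread('pics/w7.png');c=cap('wrist');g=im.mean(2)
L=[]
for r in (10,30,50,125,140,155,170):
    row=g[r-1:r+2].mean(0); w=np.nonzero(row[150:250]>200)[0]+150
    l,rr=ray(c,w[0]-.5,r,6),ray(c,w[-1]+.5,r,6); L.append((r,w[0],w[-1],l,rr,np.linalg.norm(l-rr)))
    print(r,w[0],w[-1],l.round(1)[:2],rr.round(1)[:2],L[-1][-1].round(1))
for u in (200,210,218):
    w=np.nonzero(g[:,u]>200)[0];w=w[w<200];a,b=ray(c,u,w[0]-.5,6),ray(c,u,w[-1]+.5,6);print(u,w[0],w[-1],a.round(1)[:2],b.round(1)[:2],np.linalg.norm(a-b).round(1))
```

```text
10 196 222 [ 422.1 -342.1] [ 423.7 -314.9] 27.3
30 198 222 [ 440.4 -342.4] [ 441.9 -316.8] 25.6
50 198 223 [ 459.1 -344.7] [ 460.7 -317.8] 27.0
125 187 242 [ 533.5 -366.3] [ 537.2 -304.9] 61.5
140 188 242 [ 549.6 -367.3] [ 553.3 -306.3] 61.1
155 189 243 [ 566.1 -368.4] [ 569.9 -306.7] 61.8
170 190 243 [ 583.  -369.5] [ 586.7 -308.2] 61.4
200 4 177 [ 416.5 -336.8] [ 592.3 -358.7] 177.1
210 4 176 [ 417.1 -326.8] [ 591.8 -347.1] 175.9
218 4 177 [ 417.6 -318.8] [ 593.5 -338.1] 177.0
```

Call:
step_arm(
  deltas=[
    {"x": 35,"y": -27,"z": 20,"ax": 0,"ay": 0,"az": 0.3,"gripper": 1},
    {"x": 70,"y": -54,"z": 50,"ax": 0,"ay": 0,"az": 0.3,"gripper": 1},
    {"x": 94.6,"y": -71.4,"z": 90,"ax": 0,"ay": 0,"az": 0.3,"gripper": 1},
    {"x": 94.6,"y": -71.4,"z": 130,"ax": 0,"ay": 0,"az": 0.3,"gripper": 1},
    {"x": 94.6,"y": -71.4,"z": 165,"ax": 0,"ay": 0,"az": 0.3,"gripper": 1},
    {"x": 94.6,"y": -71.4,"z": 189,"ax": 0,"ay": 0,"az": 0.3,"gripper": 1},
    {"x": 94.6,"y": -71.4,"z": 189,"ax": 0,"ay": 0,"az": 0.3,"gripper": 1},
    {"x": 94.6,"y": -71.4,"z": 189,"ax": 0,"ay": 0,"az": 0.3,"gripper": 1},
  ],
)

```text
time: 17.8
tcp_pos: [500.6, -332.4, 61.6]
eef_rot: [0.105, 3.139, -0.001]
contact_force: [0.6, 0.7, -0.7]
gripper_width: 20.1
finger_force: 49.6
```

```bash
python3 -c "
from h import *
delta([500,-332,10.8],176.25)"
```

```text
shift [ 0.7  0.4 50.8] turn [-0.05  0.07 -0.06] tcp [ 500.6 -332.4   61.6] t 17.8 q [-0.72  0.49 -0.18  0.91  0.   -0.66]
```

Call:
step_arm(
  deltas=[
    {"x": 0.5,"y": 0.4,"z": 15,"ax": 0,"ay": 0,"az": 0,"gripper": 1},
    {"x": 0.5,"y": 0.4,"z": 28,"ax": 0,"ay": 0,"az": 0,"gripper": 1},
    {"x": 0.5,"y": 0.4,"z": 34,"ax": 0,"ay": 0,"az": 0,"gripper": 1},
    {"x": 0.5,"y": 0.4,"z": 40,"ax": 0,"ay": 0,"az": 0,"gripper": 1},
    {"x": 0.5,"y": 0.4,"z": 45,"ax": 0,"ay": 0,"az": 0,"gripper": 1},
    {"x": 0.5,"y": 0.4,"z": 48,"ax": 0,"ay": 0,"az": 0,"gripper": 1},
    {"x": 0.5,"y": 0.4,"z": 49.5,"ax": 0,"ay": 0,"az": 0,"gripper": 1},
    {"x": 0.5,"y": 0.4,"z": 50.5,"ax": 0,"ay": 0,"az": 0,"gripper": 1},
    {"x": 0.5,"y": 0.4,"z": 50.5,"ax": 0,"ay": 0,"az": 0,"gripper": 1},
    {"x": 0.5,"y": 0.4,"z": 50.5,"ax": 0,"ay": 0,"az": 0,"gripper": 1},
  ],
)

```text
time: 19.05
tcp_pos: [499.7, -332.0, 10.8]
eef_rot: [0.106, 3.139, -0.001]
contact_force: [-3.8, 3.8, 13.4]
gripper_width: 20.3
finger_force: 51.3
```

Call:
step_arm(
  deltas=[
    {"x": 0,"y": 0,"z": 0,"ax": 0,"ay": 0,"az": 0,"gripper": 0.6},
    {"x": 0,"y": 0,"z": 0,"ax": 0,"ay": 0,"az": 0,"gripper": 0},
    {"x": 0,"y": 0,"z": 0,"ax": 0,"ay": 0,"az": 0,"gripper": 0},
    {"x": 0,"y": 0,"z": 0,"ax": 0,"ay": 0,"az": 0,"gripper": 0},
    {"x": 0,"y": 0,"z": 0,"ax": 0,"ay": 0,"az": 0,"gripper": 0},
    {"x": 0,"y": 0,"z": -20,"ax": 0,"ay": 0,"az": 0,"gripper": 0},
    {"x": 0,"y": 0,"z": -60,"ax": 0,"ay": 0,"az": 0,"gripper": 0},
    {"x": 0,"y": 0,"z": -110,"ax": 0,"ay": 0,"az": 0,"gripper": 0},
    {"x": -30,"y": 0,"z": -160,"ax": 0,"ay": 0,"az": 0,"gripper": 0},
    {"x": -60,"y": 0,"z": -205,"ax": 0,"ay": 0,"az": 0,"gripper": 0},
    {"x": -90,"y": 0,"z": -240,"ax": 0,"ay": 0,"az": 0,"gripper": 0},
    {"x": -90,"y": 0,"z": -240,"ax": 0,"ay": 0,"az": 0,"gripper": 0},
    {"x": -90,"y": 0,"z": -240,"ax": 0,"ay": 0,"az": 0,"gripper": 0},
  ],
)

```text
time: 20.68
tcp_pos: [589.0, -337.8, 248.7]
eef_rot: [-0.106, -3.138, -0.001]
contact_force: [-0.4, 0.3, -0.6]
gripper_width: 85.5
finger_force: 0.0
```

Run:
```python
from h import *
c=cap('wrist','w8.png');m=masks(c)
u,v=proj(c,np.array([475,-330,22.])).astype(int)
roi=(u-60,0,u+60,270)
b=blob(c,m['wood'],roi);r=rect(pts(b,c,22));k=blob(c,m['dark'],roi);print('handle',r,'want',500-25*.998,-332+25*.0654,'bristle',rect(pts(k,c,22)),'want',500+70*.998,-332-70*.0654)
a=cap('side');s=cap('scene');print(ctrl.observe()['contact_force'])
```

```text
handle [ 462.2 -330.    79.2   20.1  175.6] want 475.05 -330.365 bristle [ 570.6 -337.1   52.9   38.9   86.1] want 569.86 -336.578
[ 0.25374476 -0.25651763  0.61897357]
```

View pics/w8.png

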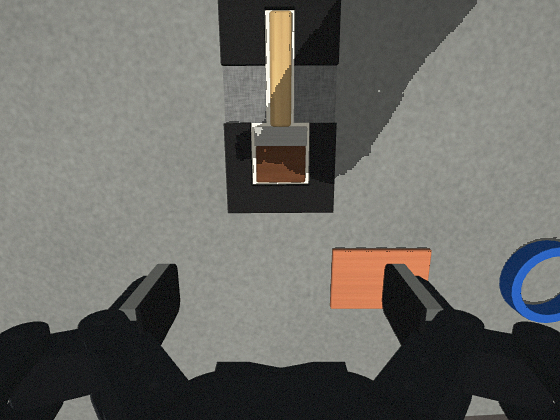

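The brush lies in its cut-out: handle (269–293, 12–125), bristles (256–306, 146–184). The white margin is even all round, and its centre is within 1 mm. Both tools are in place and the robot is clear, so I'm handing in.

```bash
python3 -c "
from workcell import ctrl
print(ctrl.hand_in())"
```

```text
the job is handed in; nothing more can be done
None
```

The scraper and the brush each lie in their own cut-out, right way round and about 1 mm from target in the camera check. The arm is clear, nothing else was touched, and I handed the job in at about 21 s; no verdict came back.

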